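# Flux the joint of a brass blank

### The arm

A 6-joint arm with a two-finger parallel gripper is mounted at the origin on the work surface. World frame = base frame: x ahead of the robot, y to its left, z up, the work surface at z = 0. Lengths are in m, angles in degrees, forces in N, time in s.
With the tool pointing down it reaches from about 0.35 to 0.875 m from the base axis. Payload 4.2 kg.
Tool frame: the origin (TCP) lies between the finger pads; the fingertips stand 25 mm ahead of it and the grasp point (between the pads) lies 6 mm ahead of it (r.tips_ahead is the distance from the TCP to the fingertips, in m); z points along the fingers, y is the direction in which the jaws open and shut (so a half turn about z gives the same grasp; the last joint's range is limited). The gripper opens to 87 mm and grips with 3 to 60 N. Pads are 19 mm wide; open, the fingers measure 117 mm over their backs; the gripper's body (75 mm by 190 mm) begins 51 mm behind the grasp point.
Start: joints at [81.28, 22.042, 0.453, 0, -68.411, -14.817], TCP at [0.25, 0.573, 0.248] pointing down, gripper open.
Joint ranges: [-179.83, 179.83], [-69.29, 118.12], [-61.27, 80.66], [-181.25, 117.63], [-171.15, -9.14], [-177.46, 177.46]. Speed limits (degrees/s): [159.86, 159.86, 180, 180, 180, 180].

### API

Orientations are given as a 3x3 rotation matrix whose columns are the frame's x, y, z axes.
In Python, from station import r, vision, finish_job gives the robot as it stands.
- The arm moves only by the shell command python3 -m jog 'ROWS'. ROWS is a JSON object of lists of equal length, an entry for each row: "rot": the turn, a rotation vector about the world's x, y, z in degrees, a list of three; "delta_pos": the shift along the world's x, y, z in mm, a list of three; "grip": the opening in per cent of the stroke, from 0 (shut) to 100 (fully open). A call has 1 to 10 rows; each row shifts and turns the commanded pose from where the row before left it; what a row does not reach is not made up. A row lasts 1/12 s, in which the tool goes at most 41.7 mm and 7.16 degrees, less where a joint would pass 70% of its speed; a pose out of reach is approached as far as the arm can. A call with a gripper value outside its range is refused whole. The fingers move at their own pace and stop on an object; the grip force is fixed at half the most. Time passes only in rows, so rows that do not move let the fingers close. It gives the time, the measured TCP pose, the force and the opening at its end, in the units of the state.
- r.sense(): the state, without advancing time (a new reading comes with each control period).
- vision.capture(name): name is "scene" or "top"; returns a dict with "frame" (400x640x3 uint8, red, green, blue), "K" (3x3 intrinsics, pixels), "k1" (the pictures are not rectified: a ray, as slopes to the right and down, at radius r is drawn at 1 + k1 r^2 times it, then the intrinsics apply), "xyz" and "orientation" of the camera in the world. Camera axes: x right, y up, looking along -z (the intrinsics and any distortion apply to the point x, -y, -z); pixel columns grow to the right and rows downward; lengths in m; the calibration is good to about 2 mm. A picture is of the moment at which its call begins. There is no depth.
- finish_job(): hands the job in, once; it reports no verdict.
The state is a dict: "time_s": time; "joints": joint angles; "joint_velocities": joint speeds; "effort": joint torques, N m; "tcp_pos": TCP position; "ee_rot": TCP orientation; "wrist_force": force on the tool from outside, world axes, zero at the start; "moment": the same for the moment, N m; "gripper_width": opening from 0.0 (shut) to 1.0 (fully open).
Only numpy, scipy, OpenCV 4.12 (cv2) and the standard library are available. Lean on these libraries where they do the work, as an engineer would, in place of code of your own. Each camera call takes 0.05 s, during which the arm holds its last target. There are 200 camera calls.

### The job

Flux the joint of the T-shaped brass blank: take the slender brush from its forked rest, dip its bristles into the low wide pot, well over halfway down, and then dab them gently on the middle of the seam where the blank's leg meets its cross bar, keeping them there for about half a second. Then hang the brush back upright in the fork by its collar and let go. Leave the pot, the blank and everything else on the bench where they are.

Things in the scene. Friction and masses are not known exactly. Their poses are not given: they have to be found in the camera images.
- brush: Slender round flux brush, 176 mm long, 70 g, hanging upright, bristles down. Origin on its axis at the bristles' free end, z up the brush. Bristles radius 5 to 7 mm (z 0 to 24 mm), metal ferrule radius 7.8 mm (z 24 to 60), wooden handle 12 to 15 mm thick up to z = 176, round collar 36 mm wide, 7 mm thick, its underside at z = 95.
- brush_tip (a point): Free end of the bristles, on the axis. The bristles yield: pressed, they spring up to 12 mm back into the ferrule, at about 0.25 N per mm, and this point with them.
- brush_collar (a point): Centre of the underside of the brush's collar, 95 mm above the brush's origin; it sits on the fork.
- brush_grip (a point): Where to grip the handle, above the collar: on the axis, 140 mm above the brush's origin; the handle is 14 mm thick there and ends 36 mm higher.
- rest: Fixed brush rest: dark wooden foot (90 x 80 x 8 mm) and post with a level two-pronged steel fork, top at 115 mm. Origin on the table under the brush's hanging place. The slot is 22 mm wide, open to the rest's -x side, where the prongs end 24 mm from the origin; the post closes it at +38 mm. Prongs 15 mm wide, 9 mm thick. Below its collar the brush fits through the slot.
- rest_seat (a point): Centre of the hanging place, level with the fork's top, 115 mm above the table; brush_collar lies here while the brush hangs by its collar, its tip 20 mm above the table. Axes as the rest's.
- pot: Flux pot: low, wide, open white ceramic pot, 74 mm across the rim, 55 mm high, wall 5 mm, 280 g, loose. Origin at the centre of its underside.
- pot_rim (a point): Centre of the pot's mouth, level with the rim.
- pot_in (a point): Centre of the pot's inner floor.
- slab: Fixed grey soldering slab, 200 x 170 mm, 25 mm high, with small white chips of brick (up to 16 mm high) at two diagonal corners; origin at the centre of its underside.
- blank: Loose T-shaped brass blank lying flat on the slab, 6 mm thick, 150 g: a cross bar 110 x 18 mm (along y, x from 0 to 18 mm) and a leg 65 x 18 mm (along -x). Origin at the underside of the middle of the seam between leg and cross bar; the seam is a dark line 18 mm long along y.
- blank_seam (a point): Middle of that seam, on the blank's top face (about 31 mm above the table).
- tall_jar: Bystander: narrow tall open glass jar, 48 mm wide, 85 mm high; origin at the centre of its underside.
- mandrel: Bystander: steel cone on a round foot, 52 mm wide, 100 mm high; origin at the centre of its underside.
- lid_jar_a: Bystander: closed glass jar, 54 mm wide, 62 mm high; origin at the centre of its underside.
- lid_jar_b: Bystander: the other closed glass jar, the same as lid_jar_a.
- tweezers: Bystander: steel tweezers lying flat, 150 mm long along its x axis, 6 mm high.
- bench_brush: Bystander: short wide hand brush lying flat, wooden block and black bristles, 128 x 50 x 26 mm.

How it is judged:
By the outcome, as a careful person would: the job done as asked, in the order asked, and still so for the second after the job is handed in, with the robot touching nothing.
It also fails if it takes over 67 s, if anything falls off the work surface, if the arm or the gripper's body presses on something with over 40 N, if the wrist force passes 120 N, or if a joint passes its speed limit or range.

## Working session

There is one attempt and no reset: what is moved stays moved. The work goes in short steps, Python scripts to look and compute and a shell command to move; the robot and the scene stay as the last step left them, time stands still between calls to the robot, and variables do not carry over. Pictures are saved under pics/ and viewed, about 8 in all and at most 12, crops included, and the job is handed in when it is done.

```bash
mkdir -p pics; ls
cat > h.py <<'E'
import numpy as np, cv2
from station import r, vision
def cap(n, f=None):
    c=vision.capture(n)
    if f: cv2.imwrite('pics/'+f, cv2.cvtColor(c['frame'],cv2.COLOR_RGB2BGR))
    return c
def ray(c,u,v):
    K=np.array(c['K']); d=np.array([[[u,v]]],float)
    p=cv2.undistortPoints(d,K,np.array([c['k1'],0,0,0,0.]))[0,0]
    return np.array(c['xyz']), np.array(c['orientation'])@np.array([p[0],-p[1],-1])
def onz(c,u,v,z):
    o,d=ray(c,u,v); return o+d*(z-o[2])/d[2]
def proj(c,P):
    R=np.array(c['orientation']); q=R.T@(np.array(P)-c['xyz']); s=np.array([q[0]/-q[2],-q[1]/-q[2]])
    s=s*(1+c['k1']*(s@s)); K=np.array(c['K']); return K[:2,:2]@s+K[:2,2]
def tri(c1,p1,c2,p2):
    o1,d1=ray(c1,*p1);o2,d2=ray(c2,*p2)
    t=np.linalg.lstsq(np.c_[d1,-d2],o2-o1,rcond=None)[0]
    a,b=o1+t[0]*d1,o2+t[1]*d2; return (a+b)/2, np.linalg.norm(a-b)
E
python3 - <<'E'
from h import *
a=cap('top','top0.png');b=cap('scene','scene0.png')
for c in (a,b): print(c['K'],c['k1'],c['xyz'],c['orientation'])
print(r.sense())
E
```

```text
pics
[[448.43369925   0.         318.63926985]
 [  0.         448.43369925 203.03870637]
 [  0.           0.           1.        ]] -0.08420103432681052 [0.5076295  0.00650313 1.08816758] [[-0.00555173  0.99790704 -0.06442605]
 [-0.99987411 -0.0045819   0.01519138]
 [ 0.0148644   0.06450227  0.99780685]]
[[437.69395962   0.         312.11052257]
 [  0.         437.69395962 194.86758059]
 [  0.           0.           1.        ]] 0.01622360637070507 [ 1.00428862 -0.71400827  0.68571512] [[ 0.86061084 -0.28027974  0.42519672]
 [ 0.50923744  0.48201822 -0.71297662]
 [-0.00511966  0.8301215   0.55755905]]
{'time_s': 0.1, 'joints': array([ 8.12807097e+01,  2.20867974e+01,  3.87749915e-01, -2.36574923e-02,
       -6.84102067e+01, -1.48172991e+01]), 'joint_velocities': array([ 0.07318992, -0.17526289,  0.19080905, -0.03095989, -0.08570454,
       -0.0329321 ]), 'effort': array([-2.59735425e-04, -3.91690779e+01,  1.87934607e+01,  4.23189640e+00,
        1.34507369e-02, -7.11962321e-05]), 'tcp_pos': array([0.24937222, 0.57257213, 0.24656954]), 'ee_rot': array([[ 9.16744456e-01, -3.99473599e-01, -6.68556380e-04],
       [-3.99474141e-01, -9.16742643e-01, -1.82657418e-03],
       [ 1.16774018e-04,  1.94157274e-03, -9.99998108e-01]]), 'wrist_force': array([-0.94499439, -0.16989729,  0.75873356]), 'moment': array([-0.00144775,  0.01582468, -0.00905624]), 'gripper_width': 1.0028498200568141}
```

View pics/top0.png

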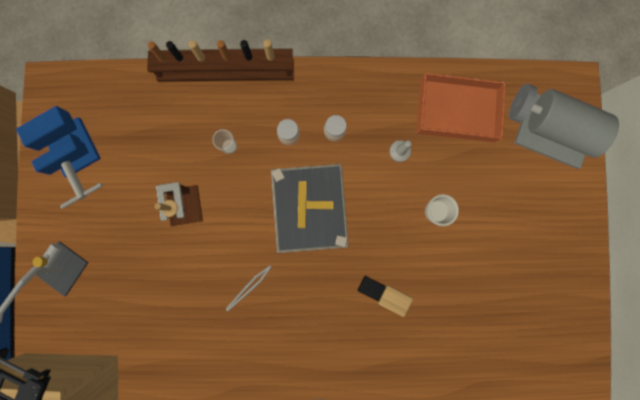

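View pics/scene0.png

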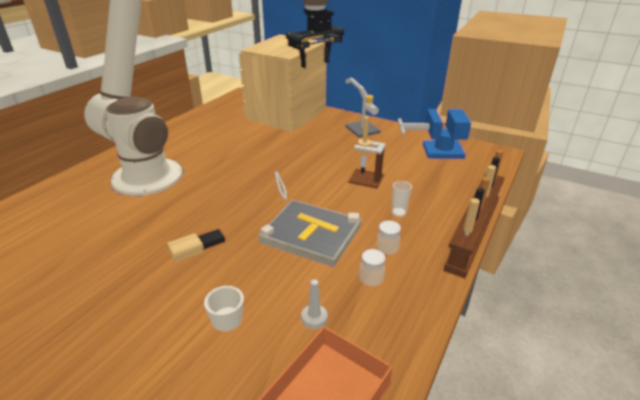

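Run:
```python
import cv2,numpy as np
t=cv2.imread('pics/top0.png');s=cv2.imread('pics/scene0.png')
f=lambda i,x,y,w,h,k:cv2.resize(i[y:y+h,x:x+w],None,fx=k,fy=k,interpolation=cv2.INTER_CUBIC)
A=f(t,145,170,65,65,6);B=f(s,335,80,65,115,390/65)
B=B[:600]
A=cv2.copyMakeBorder(A,0,600-390,0,0,cv2.BORDER_CONSTANT)
cv2.imwrite('pics/c1.png',np.hstack([A,B[:600]]) if B.shape[0]>=600 else 0)
from h import *
```

```text
(no output)
```

View pics/c1.png

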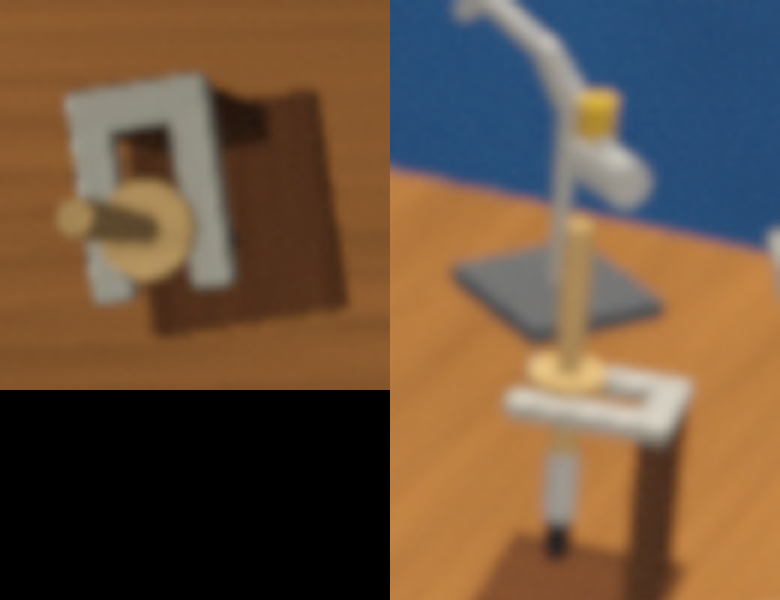

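```bash
cat > m.py <<'E'
from h import *
a=cap('top');b=cap('scene')
P=lambda x,y:(x/6+145-.4,y/6+170-.4)
Q=lambda x,y:((x-390)/6+335-.4,y/6+80-.4)
print('collar',onz(a,*P(146,230),.1225),tri(a,P(146,230),b,Q(567,369)))
print('handle top',onz(a,*P(75,217),.196),tri(a,P(75,217),b,Q(580,222)))
print('tip scene', onz(b,*Q(556,557),.02), 'collar scene',onz(b,*Q(567,369),.1225))
F=np.array([onz(a,*P(*q),.115) for q in [(67,97),(205,73),(235,283),(97,303)]]);print('fork',F.round(4),F.mean(0))
L=(F[0]+F[1]-F[2]-F[3]);L/=np.linalg.norm(L);print('rest +x',L,np.degrees(np.arctan2(L[1],L[0])),'seat',(F[2]+F[3])/2+.024*L)
def blob(c,m,x,y,w,h):
    M=np.zeros_like(m);M[y:y+h,x:x+w]=m[y:y+h,x:x+w]
    n,l,s,ce=cv2.connectedComponentsWithStats(M);k=1+np.argmax(s[1:,4]);return (l==k).astype(np.uint8)
for n,c,box in (('top',a,(280,170,65,70)),('scene',b,(280,200,70,50))):
    H=cv2.cvtColor(c['frame'],cv2.COLOR_RGB2HSV);m=cv2.inRange(H,(15,120,120),(35,255,255))
    m=blob(c,m,*box); ys,xs=np.nonzero(m)
    X=np.array([onz(c,u,v,.031)[:2] for u,v in zip(xs,ys)])
    # T: search bar axis as min-area rect then centroid model
    mu=X.mean(0);rect=cv2.minAreaRect((X*1000).astype(np.float32));print(n,len(X),'centroid',mu,'rect',rect)
    th=min([rect[2],rect[2]-90,rect[2]+90],key=lambda t:abs(t))
    for t in (th,):
        e=np.array([np.cos(np.radians(t)),np.sin(np.radians(t))]);q=(X-mu)@e
        print('ang',t,'ext along',q.min(),q.max())
for n,c,box in (('top',a,(415,185,55,50)),('scene',b,(195,280,55,55))):
    H=cv2.cvtColor(c['frame'],cv2.COLOR_RGB2HSV);m=cv2.inRange(H,(0,0,90),(180,80,255));m=blob(c,m,*box)
    cn=max(cv2.findContours(m,0,1)[0],key=cv2.contourArea).reshape(-1,2)
    X=np.array([onz(c,u,v,.055)[:2]*1000 for u,v in cn]).astype(np.float32)
    if n=='top': print('pot',cv2.minEnclosingCircle(X), cv2.fitEllipse(X))
    else:
        print('pot scene bbox',cn.min(0),cn.max(0));
E
python3 m.py
python3 - <<'E'
import cv2,numpy as np
t=cv2.imread('pics/top0.png');s=cv2.imread('pics/scene0.png')
f=lambda i,x,y,w,h,k:cv2.resize(i[y:y+h,x:x+w],None,fx=k,fy=k,interpolation=cv2.INTER_CUBIC)
cv2.imwrite('pics/c2.png',np.vstack([np.hstack([f(t,275,175,66,50,6),f(t,418,185,66,50,6)]),np.hstack([f(s,285,205,66,50,6),f(s,195,280,66,50,6)])]))
E
```

```text
collar [0.56084313 0.31624578 0.1225    ] (array([0.56126857, 0.31706703, 0.12055973]), np.float64(0.0007349265488287061))
handle top [0.56124154 0.31682967 0.196     ] (array([0.56200133, 0.31765585, 0.19486684]), np.float64(0.0015904365883835153))
tip scene [0.56405955 0.31374877 0.02      ] collar scene [0.56304549 0.31383566 0.1225    ]
fork [[0.6101 0.3488 0.115 ]
 [0.6186 0.2978 0.115 ]
 [0.5419 0.2856 0.115 ]
 [0.5347 0.3364 0.115 ]] [0.57630788 0.31714438 0.115     ]
rest +x [0.98712112 0.15997465 0.        ] 9.205425055196718 seat [0.56199145 0.31482423 0.115     ]
top 600 centroid [0.57399882 0.01512736] rect ((573.8890380859375, -2.1923599243164062), (82.71773529052734, 108.87911224365234), 89.84952545166016)
ang -0.15047454833984375 ext along -0.054503807888524 0.054375280973454905
scene 409 centroid [0.57663037 0.00959626] rect ((574.9827270507812, -5.994136810302734), (86.46373748779297, 111.22455596923828), 88.31539154052734)
ang -1.6846084594726562 ext along -0.05680088109181828 0.05442361924671957
pot ((555.60791015625, -295.68743896484375), 39.66429138183594) ((556.6751098632812, -296.3803405761719), (70.28671264648438, 77.06077575683594), 8.383779525756836)
pot scene bbox [204 286] [243 330]
```

View pics/c2.png

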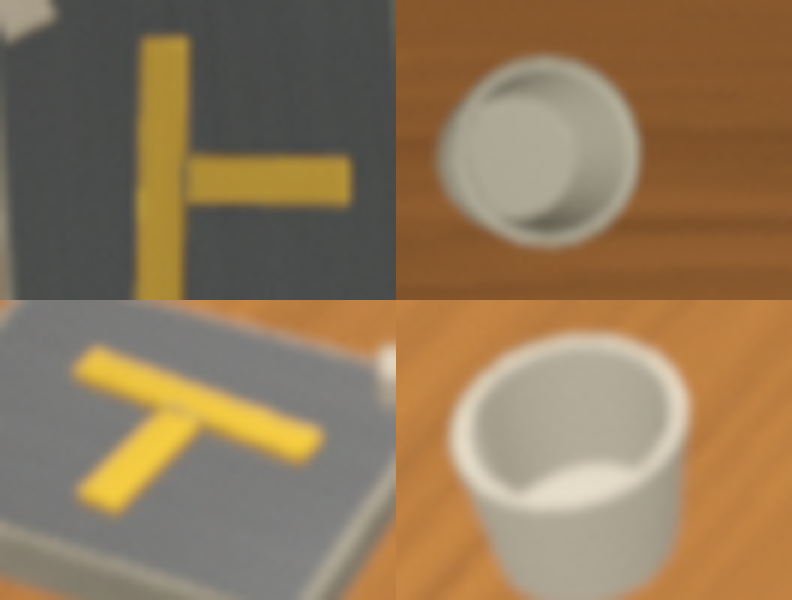

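```bash
python3 - <<'E'
from h import *
a=cap('top');b=cap('scene')
for n,p,q,z in (('seam',(305.6,204.6),(314.9,222.6),.031),('pot',(442.4,209.9),(223.6,299.9),.055)):
    print(n,onz(a,*p,z),onz(b,*q,z),tri(a,p,b,q))
s=r.sense();print(s['tcp_pos'],s['time_s'])
E
python3 -m jog '{"rot":[[0,0,0],[0,0,0],[0,0,0],[0,0,0],[0,0,0],[0,0,0],[0,0,0],[0,0,0],[0,0,0],[0,0,0]],"delta_pos":[[0,-35,0],[0,-35,0],[0,-35,0],[0,-35,0],[0,-35,0],[35,-35,0],[35,-35,0],[35,-10,0],[35,0,0],[0,0,0]],"grip":[60,60,60,60,60,60,60,60,60,60]}'
```

```text
seam [0.57233545 0.02122076 0.031     ] [0.57299984 0.02171463 0.031     ] (array([0.57268128, 0.0214449 , 0.03101641]), np.float64(0.0008247346670783519))
pot [ 0.55698355 -0.2977131   0.055     ] [ 0.56027159 -0.30098738  0.055     ] (array([ 0.55737161, -0.29865007,  0.05121656]), np.float64(0.0005392508943622526))
[0.24950752 0.57283817 0.24717938] 0.3
time_s: 1.13
tcp_pos: [0.3829, 0.3286, 0.2477]
ee_rot: [[0.915, -0.404, 0.002], [-0.404, -0.915, 0.001], [0.002, -0.002, -1.0]]
wrist_force: [1.3, 0.1, 0.7]
gripper_width: 0.603
```

```bash
python3 -m jog '{"rot":[[0,0,0],[0,0,0],[0,0,0],[0,0,0],[0,0,0],[0,0,0],[0,0,0],[0,0,0]],"delta_pos":[[35,0,0],[35,0,0],[35,0,0],[35,0,0],[32,-2.5,0],[0,0,0],[0,0,0],[0,0,0]],"grip":[60,60,60,60,60,60,60,60]}'
python3 - <<'E'
from h import *
s=r.sense();print(s['tcp_pos'],s['joints'])
b=cap('scene')['frame'];a=cap('top')['frame']
f=lambda i,x,y,w,h,k:cv2.resize(i[y:y+h,x:x+w],None,fx=k,fy=k,interpolation=cv2.INTER_CUBIC)
cv2.imwrite('pics/c3.png',np.hstack([f(b,320,60,80,120,5),f(a,120,150,80,120,5)])[:,:,::-1])
E
```

```text
time_s: 1.8
tcp_pos: [0.55, 0.3264, 0.247]
ee_rot: [[0.917, -0.4, -0.001], [-0.4, -0.917, -0.001], [-0.001, 0.001, -1.0]]
wrist_force: [-0.1, -0.1, -0.1]
gripper_width: 0.599
[0.54997485 0.32640643 0.24700152] [ 4.51493620e+01  2.35213276e+01  2.68352026e+00 -2.14061484e-02
 -6.92343683e+01  2.13009020e+01]
```

View pics/c3.png

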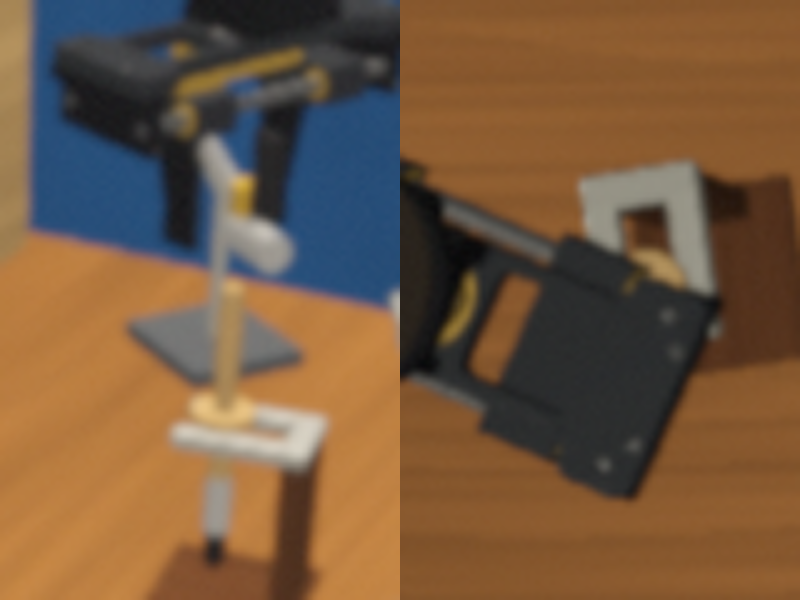

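```bash
python3 -m jog '{"rot":[[0,0,0],[0,0,0],[0,0,0]],"delta_pos":[[12,-11,0],[0,0,0],[0,0,0]],"grip":[60,60,60]}'; python3 -m jog '{"rot":[[0,0,0],[0,0,0],[0,0,0],[0,0,0],[0,0,0],[0,0,0],[0,0,0]],"delta_pos":[[0,0,-16],[0,0,-16],[0,0,-16],[0,0,-16],[0,0,-16],[0,0,0],[0,0,0]],"grip":[60,60,60,60,60,60,60]}'
python3 - <<'E'
from h import *
b=cap('scene')['frame']
f=lambda i,x,y,w,h,k:cv2.resize(i[y:y+h,x:x+w],None,fx=k,fy=k,interpolation=cv2.INTER_CUBIC)
cv2.imwrite('pics/c4.png',f(b,320,60,80,120,5)[:,:,::-1])
E
```

```text
time_s: 2.15
tcp_pos: [0.5618, 0.3157, 0.2481]
ee_rot: [[0.917, -0.399, 0.0], [-0.399, -0.917, 0.001], [0.0, -0.001, -1.0]]
wrist_force: [-0.8, -0.2, 0.0]
gripper_width: 0.599
time_s: 2.73
tcp_pos: [0.5616, 0.3158, 0.1674]
ee_rot: [[0.917, -0.398, -0.001], [-0.398, -0.917, -0.001], [-0.0, 0.001, -1.0]]
wrist_force: [-0.2, 0.1, 1.1]
gripper_width: 0.604
```

View pics/c4.png

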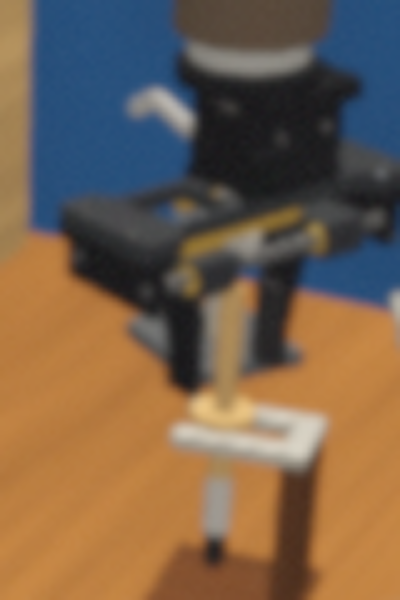

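The handle stands between the fingers, collar at crop (222,410) undisturbed. Close.

```bash
python3 -m jog '{"rot":[[0,0,0],[0,0,0],[0,0,0],[0,0,0],[0,0,0],[0,0,0],[0,0,0],[0,0,0]],"delta_pos":[[0,0,0],[0,0,0],[0,0,0],[0,0,0],[0,0,0],[0,0,0],[0,0,0],[0,0,0]],"grip":[0,0,0,0,0,0,0,0]}'; python3 -m jog '{"rot":[[0,0,0],[0,0,0],[0,0,0],[0,0,0]],"delta_pos":[[0,0,0],[0,0,6],[0,0,6],[0,0,0]],"grip":[0,0,0,0]}'; python3 -m jog '{"rot":[[0,0,0],[0,0,0],[0,0,0],[0,0,0],[0,0,0],[0,0,0],[0,0,0]],"delta_pos":[[-10,-1.6,0],[-15,-2.4,0],[-15,-2.4,0],[-15,-2.4,0],[-15,-2.4,0],[0,0,0],[0,0,0]],"grip":[0,0,0,0,0,0,0]}'
```

```text
time_s: 3.45
tcp_pos: [0.5625, 0.3156, 0.1675]
ee_rot: [[0.917, -0.399, -0.0], [-0.399, -0.917, -0.0], [-0.0, 0.0, -1.0]]
wrist_force: [0.1, 1.2, -0.0]
gripper_width: 0.156
time_s: 3.78
tcp_pos: [0.5633, 0.3161, 0.1814]
ee_rot: [[0.917, -0.399, 0.003], [-0.399, -0.917, 0.002], [0.002, -0.003, -1.0]]
wrist_force: [1.6, 0.1, 0.1]
gripper_width: 0.153
time_s: 4.37
tcp_pos: [0.4923, 0.3046, 0.1803]
ee_rot: [[0.917, -0.398, 0.001], [-0.398, -0.917, 0.001], [0.001, -0.001, -1.0]]
wrist_force: [0.8, 0.8, -0.6]
gripper_width: 0.154
```

```bash
python3 -m jog '{"rot":[[0,0,0],[0,0,0],[0,0,0],[0,0,0],[0,0,0],[0,0,0],[0,0,0],[0,0,0],[0,0,0],[0,0,0]],"delta_pos":[[0,0,20],[0,0,20],[0,0,20],[0,0,20],[0,0,20],[0,-20,0],[0,-25,0],[0,-25,0],[0,-25,0],[0,-25,0]],"grip":[0,0,0,0,0,0,0,0,0,0]}'; python3 -m jog '{"rot":[[0,0,0],[0,0,0],[0,0,0],[0,0,0],[0,0,0],[0,0,0],[0,0,0],[0,0,0],[0,0,0],[0,0,0]],"delta_pos":[[8,-25,0],[8,-25,0],[8,-25,0],[8,-25,0],[8,-25,0],[8,-25,0],[8,-25,0],[8,-25,0],[0,-25,0],[0,-25,0]],"grip":[0,0,0,0,0,0,0,0,0,0]}';python3 -m jog '{"rot":[[0,0,0],[0,0,0],[0,0,0],[0,0,0],[0,0,0],[0,0,0],[0,0,0],[0,0,0],[0,0,0],[0,0,0]],"delta_pos":[[0,-25,0],[0,-25,0],[0,-25,0],[0,-25,0],[0,-25,0],[0,-25,0],[0,-25,0],[0,-20,0],[0,0,0],[0,0,0]],"grip":[0,0,0,0,0,0,0,0,0,0]}'
python3 - <<'E'
from h import *
s=r.sense();b=cap('scene');a=cap('top')
t=s['tcp_pos'];print(t, [proj(b,t-[0,0,k]).round(1) for k in (.146,.122,.086,.051)],'pot rim',proj(b,(.558,-.299,.055)))
u,v=proj(b,t-[0,0,.146]).astype(int)
f=lambda i,x,y,w,h,k:cv2.resize(i[y:y+h,x:x+w],None,fx=k,fy=k,interpolation=cv2.INTER_CUBIC)
print(u-50,v-50);cv2.imwrite('pics/c5.png',f(b['frame'],u-50,v-50,100,120,5)[:,:,::-1])
E
```

```text
time_s: 5.2
tcp_pos: [0.4927, 0.1827, 0.2792]
ee_rot: [[0.917, -0.4, -0.0], [-0.4, -0.917, -0.0], [-0.0, 0.0, -1.0]]
wrist_force: [-0.2, -0.0, -1.3]
gripper_width: 0.155
time_s: 6.03
tcp_pos: [0.5568, -0.0677, 0.2788]
ee_rot: [[0.916, -0.4, -0.001], [-0.4, -0.916, -0.0], [-0.001, 0.0, -1.0]]
wrist_force: [0.3, -0.3, -0.4]
gripper_width: 0.153
time_s: 6.87
tcp_pos: [0.556, -0.2622, 0.2786]
ee_rot: [[0.916, -0.402, -0.001], [-0.402, -0.916, 0.0], [-0.001, 0.0, -1.0]]
wrist_force: [-0.6, 0.8, -1.0]
gripper_width: 0.155
[ 0.55603416 -0.26222667  0.27861659] [array([230.5, 256.6]), array([229.1, 246.8]), array([226.9, 231.5]), array([224.7, 215.9])] pot rim [223.35966009 298.76449704]
180 206
```

View pics/c5.png

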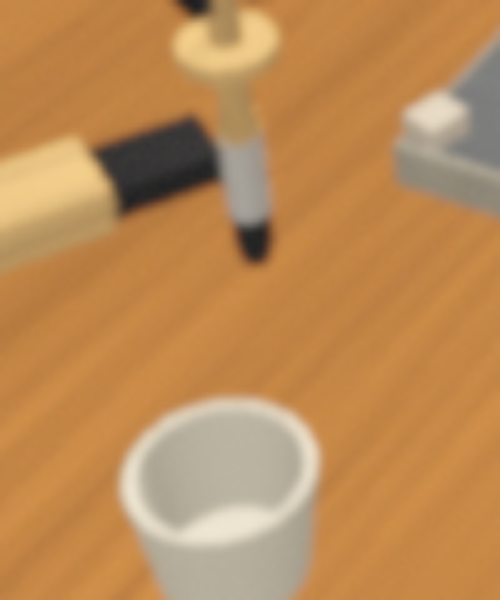

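```bash
python3 -m jog '{"rot":[[0,0,0],[0,0,0],[0,0,0],[0,0,0],[0,0,0]],"delta_pos":[[2,-18,0],[0,-19,0],[0,0,0],[0,0,-25],[0,0,-25]],"grip":[0,0,0,0,0]}'; python3 -m jog '{"rot":[[0,0,0],[0,0,0],[0,0,0],[0,0,0],[0,0,0],[0,0,0]],"delta_pos":[[0,0,0],[0,0,-22],[0,0,-22],[0,0,-22],[0,0,0],[0,0,0]],"grip":[0,0,0,0,0,0]}'
python3 - <<'E'
from h import *
s=r.sense();b=cap('scene','in.png');a=cap('top')
t=s['tcp_pos'];print(t, s['wrist_force'])
f=lambda i,x,y,w,h,k:cv2.resize(i[y:y+h,x:x+w],None,fx=k,fy=k,interpolation=cv2.INTER_CUBIC)
cv2.imwrite('pics/c6.png',f(b['frame'],180,236,100,100,5)[:,:,::-1])
E
```

```text
time_s: 7.38
tcp_pos: [0.5596, -0.2971, 0.2309]
ee_rot: [[0.917, -0.399, 0.005], [-0.399, -0.917, -0.001], [0.005, -0.001, -1.0]]
wrist_force: [-0.3, -0.2, -0.8]
gripper_width: 0.151
time_s: 7.88
tcp_pos: [0.5586, -0.2971, 0.1638]
ee_rot: [[0.917, -0.398, -0.002], [-0.398, -0.917, -0.0], [-0.001, 0.001, -1.0]]
wrist_force: [-0.3, 0.3, -0.6]
gripper_width: 0.155
[ 0.55859848 -0.29710519  0.16383705] [-0.31862318  0.34912367 -0.61192128]
```

View pics/c6.png

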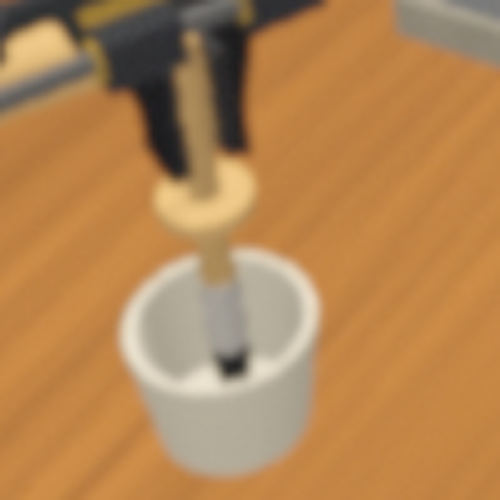

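```bash
python3 -m jog '{"rot":[[0,0,0],[0,0,0],[0,0,0],[0,0,0],[0,0,0],[0,0,0],[0,0,0],[0,0,0],[0,0,0],[0,0,0]],"delta_pos":[[0,0,-3],[0,0,0],[0,0,0],[0,0,0],[0,0,0],[0,0,20],[0,0,25],[0,0,25],[0,0,25],[0,0,0]],"grip":[0,0,0,0,0,0,0,0,0,0]}'; python3 -m jog '{"rot":[[0,0,0],[0,0,0],[0,0,0],[0,0,0],[0,0,0],[0,0,0],[0,0,0],[0,0,0],[0,0,0],[0,0,0]],"delta_pos":[[0,15,0],[2,22,0],[2,22,0],[2,22,0],[2,22,0],[2,22,0],[2,22,0],[2,22,0],[0,22,0],[0,22,0]],"grip":[0,0,0,0,0,0,0,0,0,0]}'; python3 -m jog '{"rot":[[0,0,0],[0,0,0],[0,0,0],[0,0,0],[0,0,0],[0,0,0],[0,0,0]],"delta_pos":[[0,22,0],[0,22,0],[0,22,0],[0,22,0],[0,17,0],[0,0,0],[0,0,0]],"grip":[0,0,0,0,0,0,0]}'
```

```text
time_s: 8.82
tcp_pos: [0.5609, -0.299, 0.2622]
ee_rot: [[0.917, -0.399, 0.011], [-0.399, -0.917, -0.005], [0.012, 0.001, -1.0]]
wrist_force: [0.5, -0.0, 1.3]
gripper_width: 0.155
time_s: 9.65
tcp_pos: [0.5716, -0.0829, 0.2544]
ee_rot: [[0.917, -0.399, -0.002], [-0.399, -0.917, 0.0], [-0.002, 0.001, -1.0]]
wrist_force: [0.3, 0.4, -0.4]
gripper_width: 0.157
time_s: 10.23
tcp_pos: [0.5718, 0.0214, 0.2547]
ee_rot: [[0.918, -0.398, -0.002], [-0.398, -0.918, -0.0], [-0.002, 0.001, -1.0]]
wrist_force: [0.2, -0.3, -0.1]
gripper_width: 0.155
```

```bash
python3 -m jog '{"rot":[[0,0,0],[0,0,0],[0,0,0],[0,0,0],[0,0,0],[0,0,0]],"delta_pos":[[0,0,-20],[0,0,-20],[0,0,-20],[0,0,-9],[0,0,0],[0,0,0]],"grip":[0,0,0,0,0,0]}'
python3 - <<'E'
from h import *
s=r.sense();b=cap('scene');t=s['tcp_pos'];print(t,s['wrist_force'],proj(b,t-[0,0,.146]),proj(b,(.5726,.0213,.031)))
f=lambda i,x,y,w,h,k:cv2.resize(i[y:y+h,x:x+w],None,fx=k,fy=k,interpolation=cv2.INTER_CUBIC)
cv2.imwrite('pics/c7.png',f(b['frame'],270,170,80,80,7)[:,:,::-1])
E
```

```text
time_s: 10.73
tcp_pos: [0.5726, 0.0197, 0.1866]
ee_rot: [[0.917, -0.4, -0.0], [-0.4, -0.917, -0.001], [-0.0, 0.001, -1.0]]
wrist_force: [1.1, 0.4, -0.5]
gripper_width: 0.155
[0.57258675 0.01974711 0.18657901] [ 1.07677534  0.35925687 -0.51810085] [314.33983907 219.84834293] [314.67378291 222.63906786]
```

View pics/c7.png

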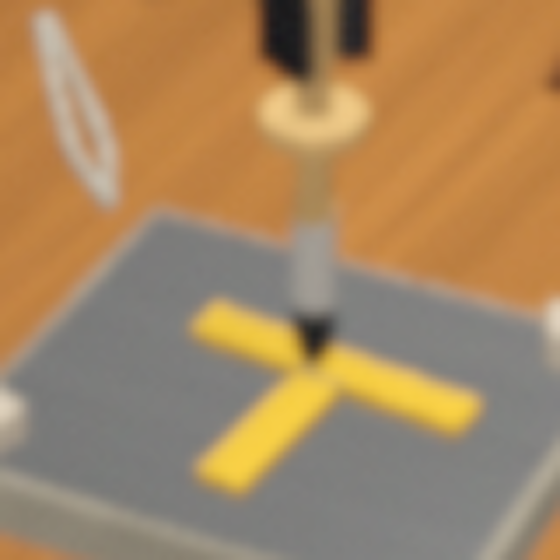

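```bash
python3 -m jog '{"rot":[[0,0,0],[0,0,0],[0,0,0],[0,0,0],[0,0,0]],"delta_pos":[[0,1,-6],[0,0,-4],[0,0,-4],[0,0,0],[0,0,0]],"grip":[0,0,0,0,0]}'
python3 - <<'E'
from h import *
s=r.sense();b=cap('scene');t=s['tcp_pos'];print(t,s['wrist_force'])
f=lambda i,x,y,w,h,k:cv2.resize(i[y:y+h,x:x+w],None,fx=k,fy=k,interpolation=cv2.INTER_CUBIC)
cv2.imwrite('pics/c8.png',f(b['frame'],270,170,80,80,7)[:,:,::-1])
E
```

```text
time_s: 11.2
tcp_pos: [0.573, 0.0215, 0.173]
ee_rot: [[0.917, -0.399, 0.001], [-0.399, -0.917, 0.0], [0.001, -0.001, -1.0]]
wrist_force: [0.6, -0.4, 1.1]
gripper_width: 0.152
[0.57303845 0.02152245 0.17296605] [ 0.63175357 -0.44177161  1.09228194]
```

View pics/c8.png

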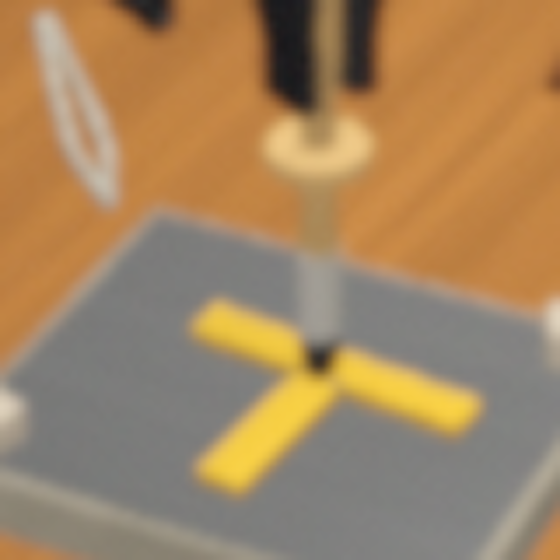

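```bash
python3 -m jog '{"rot":[[0,0,0],[0,0,0],[0,0,0],[0,0,0],[0,0,0],[0,0,0],[0,0,0],[0,0,0],[0,0,0],[0,0,0]],"delta_pos":[[0,0,0],[0,0,0],[0,0,0],[0,0,0],[0,0,15],[0,0,20],[0,0,25],[0,0,25],[0,0,22],[0,0,0]],"grip":[0,0,0,0,0,0,0,0,0,0]}'; python3 -m jog '{"rot":[[0,0,0],[0,0,0],[0,0,0],[0,0,0],[0,0,0],[0,0,0],[0,0,0],[0,0,0],[0,0,0],[0,0,0]],"delta_pos":[[-8,15,0],[-8,22,0],[-8,22,0],[-8,22,0],[-8,22,0],[-8,22,0],[-8,22,0],[-8,22,0],[-8,22,0],[-9,22,0]],"grip":[0,0,0,0,0,0,0,0,0,0]}'; python3 -m jog '{"rot":[[0,0,0],[0,0,0],[0,0,0],[0,0,0],[0,0,0],[0,0,0]],"delta_pos":[[0,22,0],[0,22,0],[0,22,0],[0,4,0],[0,0,0],[0,0,0]],"grip":[0,0,0,0,0,0]}'
```

```text
time_s: 12.08
tcp_pos: [0.5741, 0.0213, 0.2844]
ee_rot: [[0.917, -0.399, 0.008], [-0.399, -0.917, 0.001], [0.007, -0.004, -1.0]]
wrist_force: [0.7, 0.1, 0.5]
gripper_width: 0.155
time_s: 12.92
tcp_pos: [0.4902, 0.2348, 0.2783]
ee_rot: [[0.917, -0.4, -0.003], [-0.4, -0.917, -0.002], [-0.002, 0.003, -1.0]]
wrist_force: [1.2, -0.3, -0.9]
gripper_width: 0.158
time_s: 13.42
tcp_pos: [0.4909, 0.3037, 0.2786]
ee_rot: [[0.917, -0.399, -0.002], [-0.399, -0.917, -0.002], [-0.001, 0.003, -1.0]]
wrist_force: [-0.4, 0.1, -0.2]
gripper_width: 0.156
```

```bash
python3 -m jog '{"rot":[[0,0,0],[0,0,0],[0,0,0],[0,0,0],[0,0,0],[0,0,0],[0,0,0]],"delta_pos":[[1,1,-20],[0,0,-25],[0,0,-25],[0,0,-20],[0,0,-8],[0,0,0],[0,0,0]],"grip":[0,0,0,0,0,0,0]}'; python3 -m jog '{"rot":[[0,0,0],[0,0,0],[0,0,0],[0,0,0],[0,0,0],[0,0,0],[0,0,0]],"delta_pos":[[12,1.9,0],[15,2.4,0],[15,2.4,0],[15,2.4,0],[13.5,2.1,0],[0,0,0],[0,0,0]],"grip":[0,0,0,0,0,0,0]}'
```

```text
time_s: 14.0
tcp_pos: [0.493, 0.3049, 0.1822]
ee_rot: [[0.917, -0.4, 0.001], [-0.4, -0.917, -0.0], [0.001, -0.0, -1.0]]
wrist_force: [1.0, -0.0, -1.0]
gripper_width: 0.158
time_s: 14.58
tcp_pos: [0.5637, 0.3167, 0.1829]
ee_rot: [[0.916, -0.4, 0.002], [-0.4, -0.916, 0.001], [0.001, -0.002, -1.0]]
wrist_force: [-0.3, -0.0, -0.3]
gripper_width: 0.152
```

```bash
python3 -m jog '{"rot":[[0,0,0],[0,0,0],[0,0,0],[0,0,0],[0,0,0]],"delta_pos":[[-1,-0.8,-5],[0,0,-5],[0,0,-4],[0,0,0],[0,0,0]],"grip":[0,0,0,0,0]}'
python3 - <<'E'
from h import *
s=r.sense();b=cap('scene');print(s['tcp_pos'],s['wrist_force'],r.sense()['wrist_force'])
f=lambda i,x,y,w,h,k:cv2.resize(i[y:y+h,x:x+w],None,fx=k,fy=k,interpolation=cv2.INTER_CUBIC)
cv2.imwrite('pics/c9.png',f(b['frame'],320,100,80,80,7)[:,:,::-1])
E
```

```text
time_s: 15.0
tcp_pos: [0.5615, 0.3158, 0.1675]
ee_rot: [[0.917, -0.399, -0.0], [-0.399, -0.917, -0.0], [-0.0, 0.0, -1.0]]
wrist_force: [-0.6, 0.8, 0.2]
gripper_width: 0.152
[0.56151757 0.31575164 0.1675258 ] [-0.59659949  0.75854829  0.19634332] [-0.85791516 -0.37646593  0.13986846]
```

View pics/c9.png

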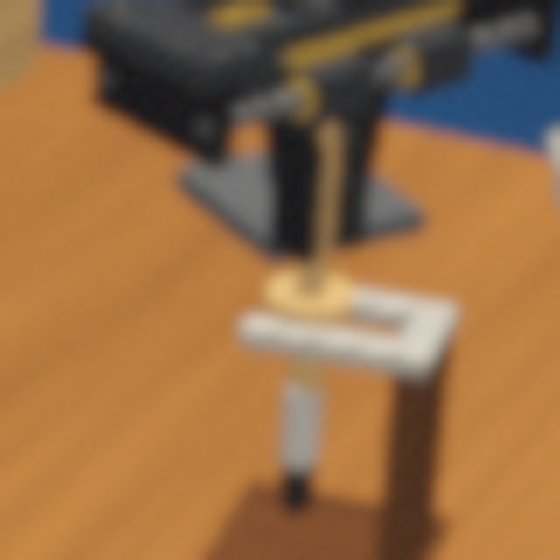

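```bash
python3 -m jog '{"rot":[[0,0,0],[0,0,0],[0,0,0],[0,0,0],[0,0,0],[0,0,0],[0,0,0],[0,0,0],[0,0,0]],"delta_pos":[[0,0,-0.8],[0,0,0],[0,0,0],[0,0,0],[0,0,0],[0,0,0],[0,0,0],[0,0,0],[0,0,0]],"grip":[0,0,20,25,35,50,60,60,60]}'; python3 -m jog '{"rot":[[0,0,0],[0,0,0],[0,0,0],[0,0,0],[0,0,0],[0,0,0],[0,0,0],[0,0,0],[0,0,0],[0,0,0]],"delta_pos":[[0,0,10],[0,0,15],[0,0,20],[0,0,20],[0,0,20],[0,0,15],[-25,0,0],[-25,0,0],[-25,0,0],[-25,0,0]],"grip":[60,60,60,60,60,60,60,60,60,60]}';python3 -m jog '{"rot":[[0,0,0],[0,0,0],[0,0,0],[0,0,0],[0,0,0],[0,0,0],[0,0,0],[0,0,0],[0,0,0],[0,0,0]],"delta_pos":[[-25,0,0],[-25,0,0],[-25,0,0],[-20,0,0],[0,0,0],[0,0,0],[0,0,0],[0,0,0],[0,0,0],[0,0,0]],"grip":[60,60,60,60,60,60,60,60,60,60]}'
python3 - <<'E'
from h import *
a=cap('top','tend.png');b=cap('scene','send.png')
f=lambda c,x,y,w,h,k:cv2.resize(c['frame'][y:y+h,x:x+w],None,fx=k,fy=k,interpolation=cv2.INTER_CUBIC)
cv2.imwrite('pics/c10.png',np.vstack([np.hstack([f(a,145,170,80,60,5),f(b,330,100,80,60,5)]),np.hstack([cv2.resize(a['frame'][50:350],(400,250)),cv2.resize(b['frame'],(400,250))])])[:,:,::-1])
# change against first pictures
for n,c in (('top0',a),('scene0',b)):
    d=cv2.absdiff(cv2.imread(f'pics/{n}.png'),c['frame'][:,:,::-1]).max(2); _,m=cv2.threshold(cv2.medianBlur(d,3),30,255,0)
    k,_,s,_=cv2.connectedComponentsWithStats(m);print(n,[list(map(int,q)) for q in s[1:] if q[4]>8])
E
```

```text
time_s: 15.8
tcp_pos: [0.562, 0.3157, 0.1666]
ee_rot: [[0.917, -0.399, -0.0], [-0.399, -0.917, -0.0], [-0.0, 0.0, -1.0]]
wrist_force: [-0.5, -0.3, -0.2]
gripper_width: 0.535
time_s: 16.63
tcp_pos: [0.4611, 0.3156, 0.2676]
ee_rot: [[0.917, -0.4, 0.001], [-0.4, -0.917, 0.001], [0.0, -0.001, -1.0]]
wrist_force: [-0.4, 0.8, -0.6]
gripper_width: 0.601
time_s: 17.47
tcp_pos: [0.3676, 0.3157, 0.2665]
ee_rot: [[0.916, -0.4, -0.0], [-0.4, -0.916, -0.0], [0.0, 0.001, -1.0]]
wrist_force: [-0.2, 0.3, -0.0]
gripper_width: 0.6
top0 [[0, 274, 187, 126, 11104]]
scene0 [[98, 0, 12, 43, 295], [130, 0, 11, 33, 236], [268, 0, 76, 92, 3365], [134, 35, 3, 9, 25], [104, 58, 3, 6, 13], [130, 65, 13, 34, 230], [84, 74, 45, 67, 1103], [143, 113, 26, 40, 367], [119, 120, 28, 37, 508]]
```

View pics/c10.png

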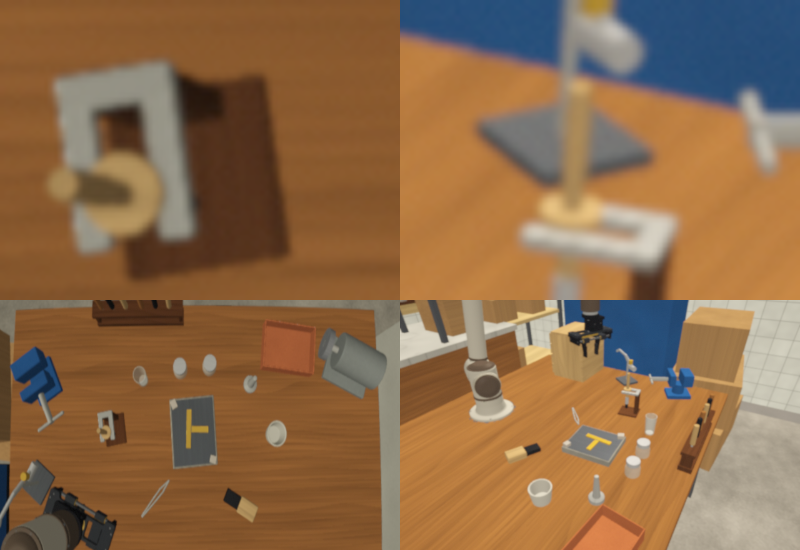

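The brush hangs upright in the fork. Apart from the arm, nothing differs from the first pictures, so I am handing in.

```bash
python3 -c "from station import finish_job; print(finish_job())"
```

```text
the job is handed in; nothing more can be done
None
```

The job is done and handed in at about 17.5 s of the 67 s allowed; `finish_job()` gave no verdict.

- **Dip:** I took the brush from the fork and lowered it into the pot near its centre. The tip went to about 15 mm above the table by arm position, roughly three quarters of the pot's depth or more. I checked it by camera 3 mm before the deepest point.
- **Dab:** The bristles pressed on the middle of the seam for about 0.6 s. They sprang back about 4 mm, for a contact force of 1–2 N. The camera showed the tip within about 1 mm of the seam's middle.
- **Hang and release:** I retraced the path into the fork, set the collar down and opened the gripper. The arm then backed about 0.2 m away.

**Last checks:** The final pictures show the brush upright at its original place in the fork. Compared with the first pictures, only the arm had changed in either view, so the pot, blank and other items show no visible movement.

**Disagreements:** The two cameras put the pot's centre about 4 mm apart, which the pot's width absorbed. The wrist force reading has about 1 N of noise, so the dab force is only approximate.

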